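Open the bifold door of a storeroom bench cupboard

ROBOT

A 7-joint arm with a two-finger parallel gripper is mounted at the origin on the work surface. World frame = base frame: x ahead of the robot, y to its left, z up, the work surface at z = 0. Lengths are in m, angles in rad, forces in N, time in s.
With the tool pointing down it reaches from about 0.375 to 0.925 m from the base axis. Payload 3.1 kg.
Tool frame: the origin (TCP) lies midway between the tips of the shut fingers; the grasp point (between the pads) lies 19 mm behind it; z points along the fingers, y is the direction in which the jaws open and shut (so a half turn about z gives the same grasp; the last joint's range is limited). The gripper opens to 85 mm and grips with 20 to 120 N. Pads are 22 mm wide; open, the fingers measure 114 mm over their backs; the gripper's body (76 mm by 85 mm) begins 54 mm behind the grasp point. The pads swing forward as they close: fully open they stand 13 mm farther back than shut.
Start: joints at [1.042, 0.383, 0.044, 1.598, -0.018, 1.161, -0.05], TCP at [0.271, -0.591, 0.231] pointing down, gripper open.
Joint ranges: [-2.61, 2.61], [-0.41, 2.15], [-1.48, 1.57], [0, 2.5], [-1.57, 4.71], [0.05, 1.97], [-2.85, 2.85]. Speed limits (rad/s): [2.79, 2.79, 3.14, 3.14, 3.14, 3.14, 3.14].

INTERFACE

Orientations are given as [roll, pitch, yaw] about the fixed x, y, z axes, in that order (R = Rz(yaw) Ry(pitch) Rx(roll)).
In Python, from bench import env gives the robot as it stands.
- The arm moves only by the tool arm_command, never from a script. Its arguments are lists of equal length, an entry for each row: "linear": the shift along the tool's x, y, z as a fraction of full scale, a list of three; "angular": the turn, a rotation vector about the tool's x, y, z as a fraction of full scale, a list of three. A call has 1 to 10 rows; each row shifts and turns the commanded pose from where the row before left it, along the tool's axes as they then stand; what a row does not reach is not made up. Full scale, the value 1, is 0.03 m for a shift and 360 degrees for a turn. A row lasts 1/10 s, in which the tool goes at most 50 mm and 8.59 degrees, less where a joint would pass 70% of its speed; a pose out of reach is approached as far as the arm can. A call with a number of a shift or a turn outside -1 to 1 is refused whole. A call with a gripper value outside its range is refused whole. "grip" is the closure, from 0 (fully open) to 1 (shut), set as the call begins (left out, the last holds). The fingers move at their own pace and stop on an object; "newtons" is the grip in N (left out, the last holds). Time passes only in rows, so rows that do not move let the fingers close. It gives the time, the measured TCP pose, the force and the opening at its end, in the units of the state.
- env.observe(): the state, without advancing time (a new reading comes with each control period).
- env.capture(name): name is "scene" or "top"; returns a dict with "pixels" (420x560x3 uint8, red, green, blue), "depth" (420x560 float32, m along the optical axis (not along the pixel's ray), 0 where there is no reading), "fx", "fy", "cx", "cy" (pixels), "world_from_camera" (4x4, takes a point from camera to world coordinates). Camera axes: x right, y up, looking along -z (the intrinsics and any distortion apply to the point x, -y, -z); pixel columns grow to the right and rows downward; lengths in m; the calibration is good to about 2 mm. A picture is of the moment at which its call begins.
- env.finish_job(): hands the job in, once; it reports no verdict.
The state is a dict: "t": time; "q": joint angles; "joint_vel": joint speeds; "effort": joint torques, N m; "ee_pos": TCP position; "tool_rot": TCP orientation; "wrist_force": force on the tool from outside, world axes, zero at the start; "moment": the same for the moment, N m; "finger_gap": finger opening in m.
Only numpy, scipy, OpenCV 4.12 (cv2) and the standard library are available. Lean on these libraries where they do the work, as an engineer would, in place of code of your own. Each camera call takes 0.05 s, during which the arm holds its last target.

TASK

Open the wide bench cupboard that has the two-panel bifold door and stands beside the narrow one-door locker: take hold of the upright bar handle on the bifold door and pull, so that both panels fold along the track until the door is fully open, then let go.

Things in the scene. Friction and masses are not known exactly. Their poses are not given: they have to be found in the camera images.
- door_handle: Upright round steel bar, 14 mm thick, 85 mm tall, 40 mm clear in front of the bifold's lead panel on two 8 mm stems, 45 mm from the fold. Origin: on its axis, 18 mm below its top, 260 mm above the table; grip here from above. Track and roof behind it reach 300 mm; track front 37 mm from the axis when shut. Axes: -x out of the panel, +y to the fold, z up. A grip may turn about the bar.
- jamb_pivot (a point): Fixed axis of the first panel, 260 mm above the table, in the plane of the panels' hinged inner faces when shut. Axes are the cupboard's: -x out of its front, -y along the track from the jamb, z up. Grey cupboard 340 mm wide, 220 deep, 300 tall, its front 2 mm behind this point; two white panels, each 150 x 270 x 16 mm. The narrow locker, same handle, is past the track's far end.
- fold_door (a joint): Angle a of the first panel: 0 shut, 1.4 rad the stop (fully open); starts shut or barely ajar. The fold comes outward; the far edge follows the track. The handle's origin is 0.195 cos a + 0.056 sin a (m) along the track from jamb_pivot and 0.105 sin a + 0.056 cos a out of the front; its axes turn by +a about z. Pulling takes a few N; friction holds the door where it is left.

How it is judged:
On the way:
1. the bifold door is being pulled open by its handle: the fingers bear on the handle while the first panel stands between 0.4 and 1.1 rad (value of joint fold_door between 0.4 and 1.1 rad and contact force between the fingers and door_handle above 0.3 N), for 0.1 s.
At the end, for the whole second after the job is handed in: The bifold door's first panel stands more than 1.2 rad open (its stop is at 1.4) and at rest (value of joint fold_door above 1.2 rad and velocity of joint fold_door between -0.05 and 0.05 rad/s); the robot touches nothing.
It also fails if it takes over 37 s, if anything falls off the work surface, if the arm or the gripper's body presses on something with over 40 N, if the wrist force passes 120 N, or if a joint passes its speed limit or range.

## Working session

There is one attempt and no reset: what is moved stays moved. The work goes in short steps, Python scripts to look and compute and a tool call to move; the robot and the scene stay as the last step left them, time stands still between calls to the robot, and variables do not carry over. Pictures are saved under pics/ and viewed, and the job is handed in when it is done.

Besides the shell and the picture viewer there is one more tool, called as name(argument=value, ...) on one line, values as JSON. arm_command: Moves the arm, as the interface text tells. Its arguments: {"type":"object","properties":{"linear":{"type":"array"},"angular":{"type":"array"},"grip":{"type":"number"},"newtons":{"type":"number"}},"required":["linear","angular"]}

```bash
mkdir -p pics; ls
cat > h.py <<'E'
from bench import env
import numpy as np, cv2
def cap(n,f):
    c=env.capture(n); cv2.imwrite('pics/'+f+'.png',c['pixels'][:,:,::-1]); np.savez('pics/'+f+'.npz',**c); return c
def pts(c):
    h,w=c['depth'].shape; u,v=np.meshgrid(np.arange(w),np.arange(h)); d=c['depth']
    P=np.stack([(u-c['cx'])/c['fx']*d,-(v-c['cy'])/c['fy']*d,-d,np.ones_like(d)],-1)
    return (P@np.array(c['world_from_camera']).T)[...,:3]
E
python3 - <<'E'
from h import *
a=cap('scene','s0');b=cap('top','t0');print(a.keys())
for c in(a,b):print(np.round(c['world_from_camera'],3).tolist(),c['fx'],c['cx'])
print(env.observe())
E
```

```text
pics
dict_keys(['pixels', 'depth', 'fx', 'fy', 'cx', 'cy', 'world_from_camera'])
[[0.096, -0.56, 0.823, 1.055], [0.995, 0.045, -0.086, 0.19], [0.011, 0.827, 0.562, 0.541], [0.0, 0.0, 0.0, 1.0]] 393.16633169008384 275.8736417203025
[[0.024, 0.997, -0.067, 0.457], [-0.999, 0.026, 0.033, 0.248], [0.034, 0.066, 0.997, 0.854], [0.0, 0.0, 0.0, 1.0]] 500.1784341988203 280.0828541360829
{'t': 0.1, 'q': array([ 1.04218564,  0.38380418,  0.0438574 ,  1.59946505, -0.01789094,
        1.16123651, -0.04992207]), 'joint_vel': array([ 0.00107565, -0.0027173 ,  0.00010845, -0.0037271 , -0.00020396,
       -0.00039058,  0.00023336]), 'effort': array([ 2.47338983e-03, -4.34730041e+01,  1.02936242e+00, -2.50455487e+01,
        1.08732947e-02,  5.51209669e-03, -4.47654671e-06]), 'ee_pos': array([ 0.271054  , -0.5898039 ,  0.22995794]), 'tool_rot': array([-3.13907678e+00,  1.50489917e-04,  4.30852238e-01]), 'wrist_force': array([ 0.86158409, -0.1136881 , -0.33773366]), 'moment': array([ 0.03358653, -0.03621791,  0.00242477]), 'finger_gap': 0.08555165143757369}
```

View pics/s0.png

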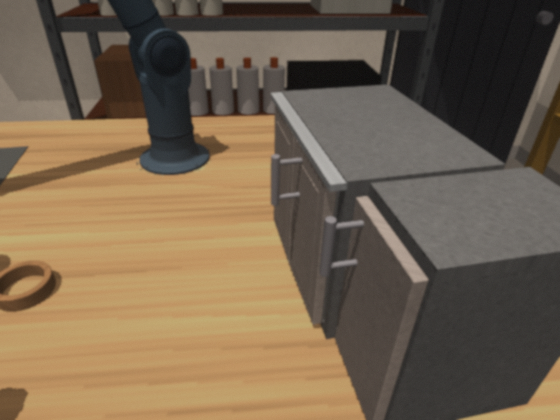

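View pics/t0.png

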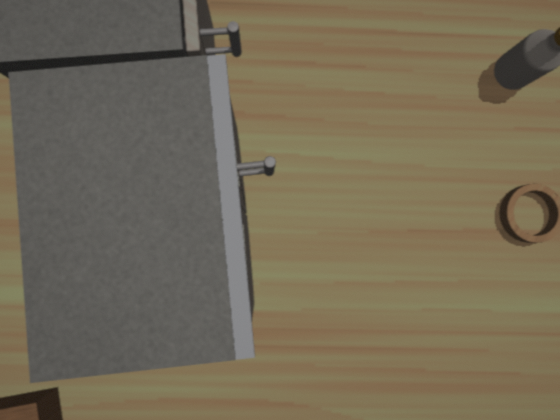

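The scene view shows the bifold cupboard's handle at about (275,180), with the locker and its handle at (330,240). In the top view the bifold bar top is at (269,163), the light track runs from (215,58) to (244,358), and the locker handle is at (234,35).

Run:
```python
from h import *
c=dict(np.load('pics/t0.npz'));P=pts(c)
z=P[...,2]
# roof / track
for r in range(70,360,40):
    print(r,[(u,*np.round(P[r,u]*1000).astype(int)) for u in (100,205,215,225,235,245)])
print('handle');
for r in range(152,180,2): print(r,[tuple(np.round(P[r,u]*1000).astype(int)) for u in range(258,280,3)])
# track front edge: z>0.285 rightmost pixel per row
m=(z>0.288)&(z<0.312)
E=[]
for r in range(75,350,3):
    us=np.where(m[r,:256])[0]; E.append(P[r,us.max()])
E=np.array(E);l=cv2.fitLine(E[:,:2].astype(np.float32),cv2.DIST_HUBER,0,.001,.001).ravel();print('front line',l,E[:,2].mean())
hm=np.zeros_like(m);hm[150:180,255:285]=1
hm&=(z>0.268)&(z<0.287);print('h top',hm.sum(),P[hm].mean(0),P[hm].min(0),P[hm].max(0))
c=dict(np.load('pics/s0.npz'));P=pts(c);m=np.zeros(P.shape[:2],bool);m[150:210,266:283]=1
Q=P[m];Q=Q[(Q[:,2]>0.18)&(Q[:,2]<.3)];print(np.median(Q,0),Q.min(0),Q.max(0))
```

```text
70 [(100, np.int64(638), np.int64(435), np.int64(300)), (205, np.int64(642), np.int64(318), np.int64(299)), (215, np.int64(643), np.int64(307), np.int64(298)), (225, np.int64(643), np.int64(296), np.int64(298)), (235, np.int64(744), np.int64(304), np.int64(-1)), (245, np.int64(746), np.int64(287), np.int64(-2))]
110 [(100, np.int64(593), np.int64(433), np.int64(300)), (205, np.int64(596), np.int64(316), np.int64(300)), (215, np.int64(597), np.int64(306), np.int64(297)), (225, np.int64(598), np.int64(295), np.int64(296)), (235, np.int64(674), np.int64(302), np.int64(-1)), (245, np.int64(674), np.int64(285), np.int64(0))]
150 [(100, np.int64(548), np.int64(431), np.int64(299)), (205, np.int64(551), np.int64(315), np.int64(300)), (215, np.int64(552), np.int64(304), np.int64(299)), (225, np.int64(552), np.int64(293), np.int64(299)), (235, np.int64(554), np.int64(282), np.int64(288)), (245, np.int64(604), np.int64(283), np.int64(0))]
190 [(100, np.int64(504), np.int64(429), np.int64(298)), (205, np.int64(507), np.int64(314), np.int64(299)), (215, np.int64(507), np.int64(303), np.int64(299
[... 6260 characters left out ...]
561), np.int64(223), np.int64(-2))]
178 [(np.int64(557), np.int64(259), np.int64(-1)), (np.int64(557), np.int64(254), np.int64(0)), (np.int64(557), np.int64(249), np.int64(1)), (np.int64(557), np.int64(244), np.int64(0)), (np.int64(558), np.int64(239), np.int64(-3)), (np.int64(558), np.int64(233), np.int64(-1)), (np.int64(557), np.int64(228), np.int64(2)), (np.int64(558), np.int64(223), np.int64(0))]
front line [0.9921677  0.12491295 0.43528736 0.26765108] 0.29582521647140964
h top 161 [0.54293801 0.24561673 0.27474733] [0.53726746 0.23608399 0.2681203 ] [0.55057559 0.25962354 0.280241  ]
[0.54781047 0.24211833 0.23342196] [0.35047064 0.23387319 0.1800168 ] [0.55201538 0.2659704  0.2788559 ]
```

Run:
```python
from h import *
c=dict(np.load('pics/t0.npz'));P=pts(c);z=P[...,2]
m=(z>0.288)&(z<0.312);m[:62]=0
n,l,s,_=cv2.connectedComponentsWithStats(m.astype(np.uint8));k=1+s[1:,4].argmax();Q=P[l==k][:,:2]
r=cv2.minAreaRect((Q*1000).astype(np.float32));print('roof',r,cv2.boxPoints(r))
# side lines
def line(A):
    v=cv2.fitLine(A.astype(np.float32),cv2.DIST_HUBER,0,.001,.001).ravel();return np.arctan(v[1]/v[0]),v[2:]
L=l==k
f=[];b=[];e=[]
for y in range(75,350):
    u=np.where(L[y])[0];f.append(P[y,u.max()-1,:2]);b.append(P[y,u.min()+1,:2])
for u in range(40,235): e.append(P[np.where(L[:,u])[0].max()-1,u,:2])
for nme,A in(('front',f),('back',b)): print(nme,line(np.array(A)))
e=np.array(e);print('near end',line(e[:,::-1]))
```

```text
roof ((478.6439514160156, 394.73486328125), (340.71099853515625, 241.91046142578125), 7.185937404632568) [[294.49628 493.43033]
 [324.75677 253.41995]
 [662.7916  296.0394 ]
 [632.5311  536.0498 ]]
front (np.float32(0.12575981), array([0.5115842 , 0.27835745], dtype=float32))
back (np.float32(0.12465787), array([0.49084014, 0.51573217], dtype=float32))
near end (np.float32(-0.12534137), array([0.36740208, 0.31223696], dtype=float32))
```

arm_command(linear=[[0.66,-0.713,-0.383],[0.66,-0.713,-0.383],[0.66,-0.713,-0.383],[0.66,-0.713,-0.383],[0.66,-0.713,-0.383],[0.66,-0.713,-0.383],[0.66,-0.713,-0.383],[0.66,-0.713,-0.383],[0.66,-0.713,-0.383],[0.66,-0.713,-0.383]], angular=[[0,0,0],[0,0,0],[0,0,0],[0,0,0],[0,0,0],[0,0,0],[0,0,0],[0,0,0],[0,0,0],[0,0,0]], grip=0)

```text
t: 1.1
ee_pos: [0.3619, -0.3121, 0.3461]
tool_rot: [-3.141, 0.001, 0.431]
wrist_force: [-0.7, -0.0, -0.1]
finger_gap: 0.0854
```

Tracking is good, so I'll continue the traverse.

arm_command(linear=[[0.66,-0.713,0],[0.66,-0.713,0],[0.66,-0.713,0],[0.66,-0.713,0],[0.66,-0.713,0],[0.66,-0.713,0],[0.66,-0.713,0],[0.66,-0.713,0],[0.66,-0.713,0],[0.66,-0.713,0]], angular=[[0,0,0],[0,0,0],[0,0,0],[0,0,0],[0,0,0],[0,0,0],[0,0,0],[0,0,0],[0,0,0],[0,0,0]])

```text
t: 2.1
ee_pos: [0.4524, -0.0354, 0.3457]
tool_rot: [-3.141, 0.001, 0.431]
wrist_force: [0.4, -0.4, -0.1]
finger_gap: 0.0852
```

arm_command(linear=[[0.66,-0.713,0],[0.66,-0.713,0],[0.66,-0.713,0],[0.66,-0.713,0],[0.66,-0.713,0],[0.66,-0.713,0],[0.66,-0.713,0],[0.66,-0.713,0],[0.66,-0.713,0],[0,0,0]], angular=[[0,0,0],[0,0,0],[0,0,0],[0,0,0],[0,0,0],[0,0,0],[0,0,0],[0,0,0],[0,0,0],[0,0,0]])

```text
t: 3.1
ee_pos: [0.5331, 0.2179, 0.3455]
tool_rot: [-3.137, 0.0, 0.438]
wrist_force: [-0.9, -0.3, -0.6]
finger_gap: 0.0851
```

arm_command(linear=[[0,0,0],[0,0,0],[0,0,0],[0,0,0],[0,0,0],[0,0,0],[0,0,0],[0,0,0],[0,0,0],[0,0,0]], angular=[[0,0,-0.0201],[0,0,-0.0201],[0,0,-0.0201],[0,0,-0.0201],[0,0,-0.0201],[0,0,-0.0201],[0,0,-0.0201],[0,0,-0.0201],[0,0,-0.0201],[0,0,-0.0201]])

```text
t: 4.1
ee_pos: [0.5339, 0.2113, 0.3456]
tool_rot: [-3.14, 0.001, 1.698]
wrist_force: [0.5, 0.8, -0.2]
finger_gap: 0.0855
```

Run:
```python
from h import *
cap('top','t1');cap('scene','s1')
o=env.observe();print(o['q'],o['ee_pos'],o['tool_rot'])
H=np.array([.5435,.2425]);d=H-o['ee_pos'][:2];p=o['tool_rot'][2]
print('tool xy',d@[np.cos(p),np.sin(p)],d@[np.sin(p),-np.cos(p)])
```

```text
[ 0.30044166  0.26961692 -0.89243475  1.60406302  0.21355023  1.3719189
 -0.49569805] [0.53394368 0.21142026 0.34557167] [-3.14035100e+00  1.01695595e-03  1.69219686e+00]
tool xy 0.029693694441210183 0.0132498164721198
```

View pics/s1.png

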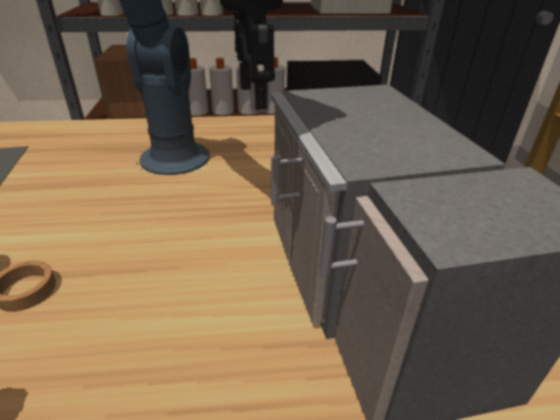

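View pics/t1.png

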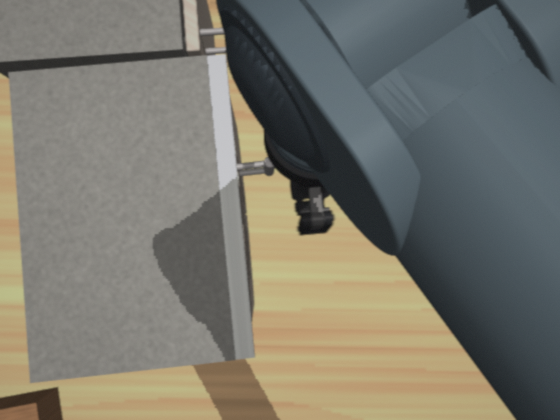

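The scene view shows the gripper at (260,70), above and behind the bar at (275,180). In the top view one finger is at (315,215) and the bar at (268,168). Next I centre over the bar.

arm_command(linear=[[0.5,0.22,0],[0.49,0.22,0],[0,0,0],[0,0,0],[0,0,0]], angular=[[0,0,-0.0004],[0,0,0],[0,0,0],[0,0,0],[0,0,0]])

```text
t: 4.7
ee_pos: [0.5436, 0.2426, 0.346]
tool_rot: [-3.141, 0.001, 1.694]
wrist_force: [-0.3, -0.2, 0.6]
finger_gap: 0.0853
```

arm_command(linear=[[0,0,0.4],[0,0,0.4],[0,0,0.4],[0,0,0],[0,0,0]], angular=[[0,0,0],[0,0,0],[0,0,0],[0,0,0],[0,0,0]])

```text
t: 5.2
ee_pos: [0.5432, 0.2436, 0.3093]
tool_rot: [-3.14, 0.0, 1.696]
wrist_force: [-0.7, -0.2, 0.3]
finger_gap: 0.0854
```

Run:
```python
from h import *
cap('top','t2');cap('scene','s2')
o=env.observe();print(o['q'],o['ee_pos'],o['tool_rot'],o['wrist_force'])
```

```text
[ 0.22331805  0.34382471 -0.88614948  1.60419329  0.27264876  1.32311646
 -0.57584127] [0.5437253  0.24415518 0.31051722] [ 3.14102784e+00 -3.83694640e-04  1.69633726e+00] [-1.16233463 -0.89492715 -0.26915383]
```

View pics/s2.png

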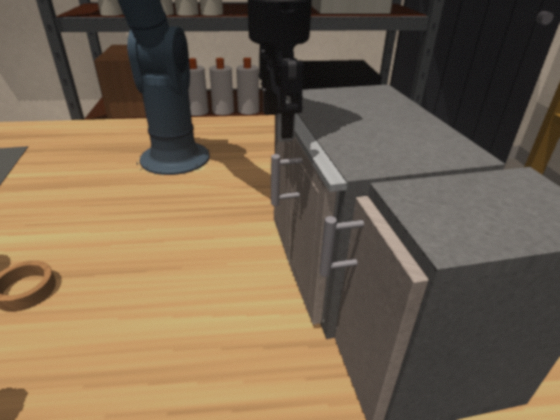

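The scene view shows the near finger tip at (288,130), straddling the bar axis at (276,160). I'll descend now.

arm_command(linear=[[-0.03,0,0.46],[0,0,0.46],[0,0,0.46],[0,0,0.46],[0,0,0.44],[0,0,0],[0,0,0]], angular=[[0,0,0],[0,0,0],[0,0,0],[0,0,0],[0,0,0],[0,0,0],[0,0,0]])

```text
t: 6.0
ee_pos: [0.5434, 0.2431, 0.2413]
tool_rot: [-3.141, -0.0, 1.697]
wrist_force: [-0.0, 0.2, 0.6]
finger_gap: 0.0855
```

arm_command(linear=[[0,0,0],[0,0,0],[0,0,0],[0,0,0],[0,0,0],[0,0,0],[0,0,0],[0,0,0]], angular=[[0,0,0],[0,0,0],[0,0,0],[0,0,0],[0,0,0],[0,0,0],[0,0,0],[0,0,0]], grip=1, newtons=50)

```text
t: 6.8
ee_pos: [0.544, 0.2431, 0.2422]
tool_rot: [3.141, -0.0, 1.696]
wrist_force: [1.0, -0.3, 2.4]
finger_gap: 0.0124
```

Run:
```python
from h import *
cap('scene','s3')
o=env.observe();print(o['q'],o['ee_pos'],o['tool_rot'],o['wrist_force'],o['finger_gap'])
```

```text
[ 0.2040548   0.39906163 -0.86343691  1.68811155  0.32232269  1.20312081
 -0.61256054] [0.54403516 0.24314879 0.2421856 ] [ 3.14063266e+00 -1.98680752e-04  1.69616743e+00] [0.88273109 0.06164612 2.03568437] 0.013064787748427295
```

View pics/s3.png

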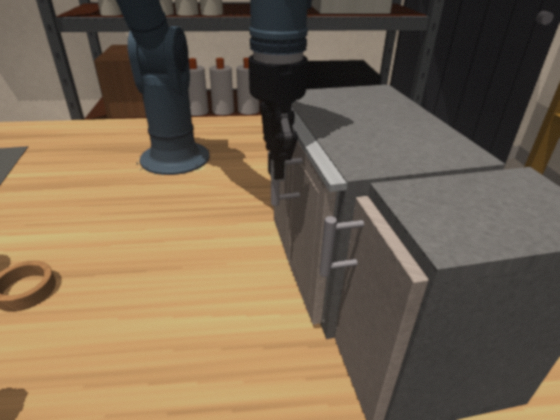

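The fingers are on the bar with a gap of 13 mm. Now I work out the arc.

Run:
```python
import numpy as np
H=lambda a:np.array([.195*np.cos(a)+.056*np.sin(a),.105*np.sin(a)+.056*np.cos(a)])
A=np.concatenate([np.arange(0.01,1.41,.0628),[1.40]]);
for i,(a,b) in enumerate(zip(A[:-1],A[1:])):
    d=H(b)-H(a);out=d@[np.sin(a),np.cos(a)];s=d@[np.cos(a),-np.sin(a)]
    print(i,round(b,3),[round(-out/.03,3),round(s/.03,3),0],round(-(b-a)/2/np.pi,4))
```

```text
0 0.073 [np.float64(-0.216), np.float64(0.098), 0] -0.01
1 0.136 [np.float64(-0.211), np.float64(0.059), 0] -0.01
2 0.198 [np.float64(-0.202), np.float64(0.021), 0] -0.01
3 0.261 [np.float64(-0.188), np.float64(-0.016), 0] -0.01
4 0.324 [np.float64(-0.169), np.float64(-0.051), 0] -0.01
5 0.387 [np.float64(-0.146), np.float64(-0.083), 0] -0.01
6 0.45 [np.float64(-0.12), np.float64(-0.112), 0] -0.01
7 0.512 [np.float64(-0.09), np.float64(-0.138), 0] -0.01
8 0.575 [np.float64(-0.057), np.float64(-0.159), 0] -0.01
9 0.638 [np.float64(-0.021), np.float64(-0.176), 0] -0.01
10 0.701 [np.float64(0.016), np.float64(-0.189), 0] -0.01
11 0.764 [np.float64(0.055), np.float64(-0.197), 0] -0.01
12 0.826 [np.float64(0.094), np.float64(-0.2), 0] -0.01
13 0.889 [np.float64(0.133), np.float64(-0.198), 0] -0.01
14 0.952 [np.float64(0.172), np.float64(-0.191), 0] -0.01
15 1.015 [np.float64(0.21), np.float64(-0.179), 0] -0.01
16 1.078 [np.float64(0.246), np.float64(-0.163), 0] -0.01
17 1.14 [np.float64(0.279), np.float64(-0.142), 0] -0.01
18 1.203 [np.float64(0.31), np.float64(-0.117), 0] -0.01
19 1.266 [np.float64(0.337), np.float64(-0.089), 0] -0.01
20 1.329 [np.float64(0.361), np.float64(-0.057), 0] -0.01
21 1.392 [np.float64(0.38), np.float64(-0.023), 0] -0.01
22 1.4 [np.float64(0.052), np.float64(0.001), 0] -0.0013
```

arm_command(linear=[[-0.216,0.098,0],[-0.211,0.059,0],[-0.202,0.021,0],[-0.188,-0.016,0],[0,0,0]], angular=[[0,0,-0.01],[0,0,-0.01],[0,0,-0.01],[0,0,-0.01],[0,0,0]])

```text
t: 7.35
ee_pos: [0.5536, 0.2202, 0.2422]
tool_rot: [3.141, -0.001, 1.947]
wrist_force: [-0.5, 1.0, 2.8]
finger_gap: 0.0127
```

arm_command(linear=[[-0.169,-0.051,0],[-0.146,-0.083,0],[-0.12,-0.112,0],[-0.09,-0.138,0],[-0.057,-0.159,0],[-0.021,-0.176,0],[0,0,0]], angular=[[0,0,-0.01],[0,0,-0.01],[0,0,-0.01],[0,0,-0.01],[0,0,-0.01],[0,0,-0.01],[0,0,0]])

```text
t: 8.05
ee_pos: [0.5438, 0.1926, 0.2422]
tool_rot: [3.141, -0.0, 2.323]
wrist_force: [-0.9, 1.0, 2.5]
finger_gap: 0.0128
```

Run:
```python
from h import *
cap('scene','s4');cap('top','t4')
o=env.observe();print(o['q'],o['ee_pos'],o['tool_rot'],o['wrist_force'],o['finger_gap'])
```

```text
[ 0.39278377  0.40101341 -0.99023423  1.72932139  0.35694128  1.20611625
  0.06092589] [0.54378433 0.1925879  0.24213635] [-3.14147517e+00  1.77859650e-05  2.32293324e+00] [-1.4878886   1.36632601  4.0236232 ] 0.012566884917335465
```

View pics/s4.png

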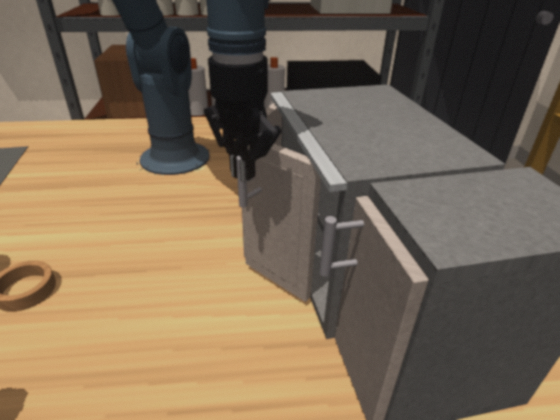

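The door is folding. The bar at (242,185) is held, and the lead panel stands out from (245,260) to (310,295).

arm_command(linear=[[0.016,-0.189,0],[0.055,-0.197,0],[0.094,-0.2,0],[0.133,-0.198,0],[0.172,-0.191,0],[0.21,-0.179,0],[0,0,0]], angular=[[0,0,-0.01],[0,0,-0.01],[0,0,-0.01],[0,0,-0.01],[0,0,-0.01],[0,0,-0.01],[0,0,0]])

```text
t: 8.85
ee_pos: [0.5056, 0.1759, 0.2421]
tool_rot: [-3.14, 0.0, 2.7]
wrist_force: [-2.1, -1.6, 5.0]
finger_gap: 0.0128
```

Run:
```python
from h import *
o=env.observe();print(o['q'],o['ee_pos'],o['tool_rot'],o['wrist_force'],o['finger_gap'])
```

```text
[ 0.53463942  0.34275774 -1.1103417   1.82152926  0.33255887  1.18407283
  0.44804463] [0.50564589 0.17593903 0.24209664] [-3.13991757e+00  4.99144270e-04  2.70015194e+00] [-2.07839228 -1.64243969  5.0108981 ] 0.012769382044502854
```

arm_command(linear=[[0.246,-0.163,0],[0.279,-0.142,0],[0.31,-0.117,0],[0.337,-0.089,0],[0.361,-0.057,0],[0.22,-0.015,0],[0,0,0],[0,0,0]], angular=[[0,0,-0.01],[0,0,-0.01],[0,0,-0.01],[0,0,-0.01],[0,0,-0.01],[0,0,-0.006],[0,0,0],[0,0,0]])

```text
t: 9.65
ee_pos: [0.45, 0.1728, 0.2421]
tool_rot: [-3.138, -0.001, 3.05]
wrist_force: [-1.7, -2.9, 7.3]
finger_gap: 0.0126
```

Run:
```python
from h import *
cap('scene','s5');c=cap('top','t5')
o=env.observe();print(o['q'],o['ee_pos'],o['tool_rot'],o['wrist_force'],o['finger_gap'])
```

```text
[ 0.70831931  0.23898504 -1.26942692  1.93319272  0.2524538   1.15139282
  0.82044873] [0.45009935 0.17283486 0.24209071] [-3.13807949e+00 -1.10733317e-03  3.04944003e+00] [-3.72350231 -3.69662712  7.59157259] 0.01232561679239322
```

View pics/s5.png

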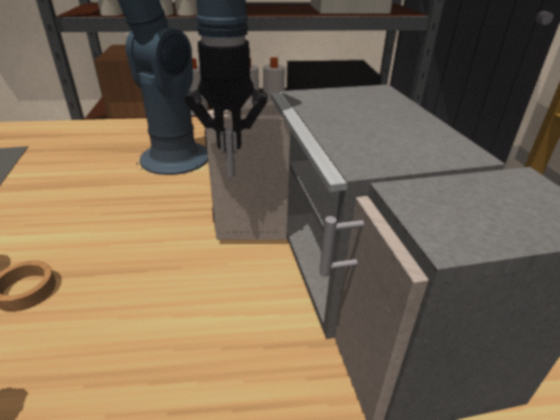

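View pics/t5.png

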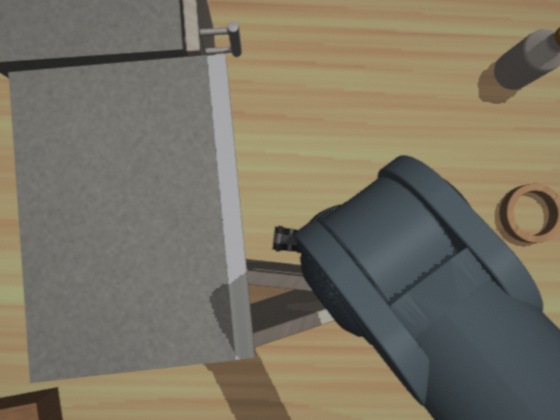

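The top view shows both panels folded together, from (248,270) to (330,320). The lead panel is nearly perpendicular to the track, and the TCP matches the handle model at a≈1.36. I'll release now, then go straight up.

arm_command(linear=[[0,0,0],[0,0,0],[0,0,0],[0,0,0],[0,0,0],[0,0,0],[0,0,0],[0,0,0]], angular=[[0,0,0],[0,0,0],[0,0,0],[0,0,0],[0,0,0],[0,0,0],[0,0,0],[0,0,0]], grip=0)

```text
t: 10.55
ee_pos: [0.45, 0.1745, 0.2418]
tool_rot: [3.142, 0.0, 3.053]
wrist_force: [-0.6, -0.1, 0.3]
finger_gap: 0.0851
```

arm_command(linear=[[0,0,-0.4],[0,0,-0.5],[0,0,-0.5],[0,0,-0.5],[0,0,-0.5],[0,0,-0.5],[0,0,-0.5],[0,0,-0.5],[0,0,0],[0,0,0]], angular=[[0,0,0],[0,0,0],[0,0,0],[0,0,0],[0,0,0],[0,0,0],[0,0,0],[0,0,0],[0,0,0],[0,0,0]])

```text
t: 11.55
ee_pos: [0.4501, 0.1744, 0.359]
tool_rot: [-3.141, 0.001, 3.053]
wrist_force: [0.1, 0.6, 0.1]
finger_gap: 0.0854
```

Run:
```python
from h import *
o=env.observe();print(o['q'],o['ee_pos'],o['tool_rot'],o['wrist_force'],o['finger_gap'])
```

```text
[ 0.88571837  0.05644803 -1.35106889  1.77248068  0.05704192  1.35683575
  1.00494669] [0.45009018 0.17436149 0.35898866] [-3.14119598e+00  5.95223526e-04  3.05286219e+00] [0.07471447 0.62006883 0.09276538] 0.08535464538657646
```

arm_command(linear=[[-0.3,-0.8,0],[-0.3,-0.8,0],[-0.3,-0.8,0],[-0.3,-0.8,0],[-0.3,-0.8,0],[-0.3,-0.8,0],[-0.3,-0.8,0],[-0.3,-0.8,0],[0,0,0],[0,0,0]], angular=[[0,0,0],[0,0,0],[0,0,0],[0,0,0],[0,0,0],[0,0,0],[0,0,0],[0,0,0],[0,0,0],[0,0,0]])

```text
t: 12.55
ee_pos: [0.5045, -0.0236, 0.358]
tool_rot: [3.14, -0.002, 3.052]
wrist_force: [-0.1, -0.2, 0.5]
finger_gap: 0.0852
```

Run:
```python
from h import *
cap('scene','s6');c=cap('top','t6');P=pts(c);z=P[...,2]
o=env.observe();print(o['q'],o['ee_pos'],o['joint_vel'].round(3),o['wrist_force'])
m=(z>.255)&(z<.29)&(P[...,1]<.25)&(P[...,0]<.52)
n,l,s,ct=cv2.connectedComponentsWithStats(m.astype(np.uint8))
for k in range(1,n):
  if s[k,4]>60: print(s[k],P[l==k].mean(0),P[l==k].min(0),P[l==k].max(0))
```

```text
[ 1.08783542  0.13001654 -1.19521546  1.72963621  0.12251442  1.36610829
  1.35522066] [ 0.50445651 -0.02159048  0.35851251] [-0.007 -0.011 -0.012 -0.     0.003 -0.001  0.001] [-0.05351005  0.60493713 -0.21428768]
[ 259  237  107  109 3981] [0.38808406 0.19085041 0.28059163] [0.33484964 0.1297041  0.25516423] [0.45796455 0.249985   0.28792956]
```

View pics/t6.png

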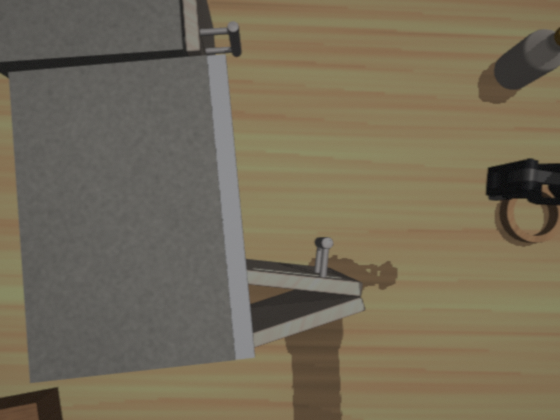

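View pics/s6.png

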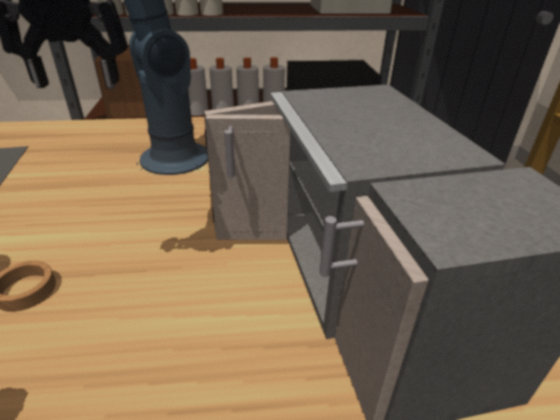

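The top view shows the lead panel from (248,270) to (360,288), the first panel from (254,338) to (362,305), and the handle at (323,243). The arm is clear at (525,180). I'll measure the panel angles before handing in.

Run:
```python
from h import *
c=dict(np.load('pics/t6.npz'));P=pts(c);z=P[...,2]
phi=.1255;n=np.array([np.sin(phi),-np.cos(phi)]);d=np.array([np.cos(phi),np.sin(phi)])
m=(z>.27)&(z<.295)&(P[...,1]<.25)&(P[...,0]<.52)
lead=m.copy();lead[:255]=0;
cen=[[],[]]
for u in range(265,350):
    v=np.where(lead[:,u])[0]
    if len(v)<4: continue
    g=np.split(v,np.where(np.diff(v)>2)[0]+1)
    g=[x for x in g if len(x)>4]
    if len(g)==2:
        for k in(0,1): cen[k].append(P[int(g[k].mean()),u,:2])
for A in cen:
    A=np.array(A);v=cv2.fitLine(A.astype(np.float32),cv2.DIST_HUBER,0,.001,.001).ravel()[:2];print(len(A),np.arctan2(abs(v@n),v@d*np.sign(v@n)))
J=np.array([.343,.274]);hm=(z>.272)&(z<.285);hm[:232]=0;hm[250:]=0;hm[:,:312]=0;hm[:,335:]=0
h=P[hm].mean(0);print(h,(h[:2]-J)@d,(h[:2]-J)@n)
for a in(1.25,1.3,1.35,1.4):print(a,.195*np.cos(a)+.056*np.sin(a),.105*np.sin(a)+.056*np.cos(a))
```

```text
85 1.7810449120201415
85 1.362287787437591
[0.45148113 0.17367211 0.27702581] 0.09506982681997435 0.11311750086495372
1.25 0.11463099935099022 0.1173014373264716
1.3 0.10612152996515734 0.11615354387178214
1.35 0.097346812021436 0.11471532704900952
1.4 0.08832877774490078 0.11299038165120182
```

All three estimates give a ≈ 1.36 rad: the first panel reads 1.362, the lead panel π−1.781 = 1.361, and the handle position agrees. That is above 1.2 and the door is at rest, so I'm handing in.

```bash
python3 -c "
from bench import env
print(env.finish_job())"
```

```text
the job is handed in; nothing more can be done
None
```

The bifold door is open to about 1.36 rad (1.2 needed, stop at 1.4), and the job is handed in; no verdict was reported. I gripped the upright bar from above and pulled it along its arc while turning the gripper with the panel. Then I let go, lifted straight up and moved the arm away.

- **Angle:** the first panel measured 1.362 rad and the lead panel 1.361 rad. The handle position also fits about 1.36.
- **At rest and clear:** the gripper was over 0.15 m from the door, and the wrist force was below 1 N. I did not measure door speed, but the panels were still open to that angle about 2 s after I let go.
- **Limits:** the job took about 13 s of the 37 allowed. The highest wrist force in my readings during the pull was about 9 N.
- **Disagreements:** no check failed or disagreed. I never read the joint angle or the finger contact force directly, so both are inferred from the pictures, the handle position and the 13 mm finger gap.

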